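# Seat the plate and pump up the clamping fixture

### The arm

A 6-joint arm with a two-finger parallel gripper is mounted at the origin on a cart in front of the work surface, level with it; the furniture and walls round the work are solid. World frame = base frame: x ahead of the robot, y to its left, z up, the work surface at z = 0. Lengths are in m, angles in rad, forces in N, time in s.
With the tool pointing down it reaches from about 0.375 to 0.9 m from the base axis. Payload 3.1 kg.
Tool frame: the origin (TCP) lies on the centre line of the jaws, within the pads' length; the fingertips stand robot.tip_reach ahead of it and the grasp point (between the pads) lies 8 mm behind it (robot.tip_reach is the distance from the TCP to the fingertips, in m); z points along the fingers, y is the line along which they close (so a half turn about z gives the same grasp; the last joint's range is limited). The gripper opens to 87 mm and grips with 3 to 60 N. Pads are 19 mm wide; open, the fingers measure 117 mm over their backs; the gripper's body (75 mm by 190 mm) begins 51 mm behind the grasp point.
Start: joints at [0.961, 0.527, 1.433, -0, 1.181, -0.178], TCP at [0.262, 0.568, 0.208] pointing down, gripper open.
Joint ranges: [-3.08, 3.08], [-0.75, 2.2], [0.22, 2.44], [-1.43, 4.57], [0, 2.65], [-2.85, 2.85]. Speed limits (rad/s): [2.79, 2.79, 3.14, 3.14, 3.14, 3.14].

### API

Orientations are given as a unit quaternion [x, y, z, w].
In Python, from rig import robot gives the robot as it stands.
- The arm moves only by the tool jog_arm, never from a script. Its argument "motion" is one flat list of numbers, 7 for each row, row after row: the shift along the tool's x, y, z scaled (see below), then the turn, a rotation vector about the tool's x, y, z scaled (see below), then the gripper's target within -1 to 1 (shut at 1, half-way at 0, fully open at -1). In form: [x, y, z, rx, ry, rz, hand, x, y, z, rx, ry, rz, hand, ...]. A call has 1 to 12 rows; each row shifts and turns the commanded pose from where the row before left it, along the tool's axes as they then stand; what a row does not reach is not made up. The controller multiplies each number of a shift by 4 cm and each number of a turn by 4 degrees. A row lasts 1/8 s, in which the tool goes at most 62.5 mm and 10.7 degrees, less where a joint would pass 70% of its speed; a pose out of reach is approached as far as the arm can. A call with a number of a shift or a turn outside -1 to 1 is refused whole. A call with a gripper value outside its range is refused whole. The fingers move at their own pace and stop on an object; "grip_force" is the grip in N (left out, the last holds). Time passes only in rows, so rows that do not move let the fingers close. It gives the time, the measured TCP pose, the force, the opening and the grip force at its end, in the units of the state.
- robot.get_obs(): the state, without advancing time (a new reading comes with each control period).
- robot.camera(name): name is "scene" or "top" or "wrist"; returns the picture (400x640x3 uint8, blue, green, red); there is no depth.
- robot.calibration(name): a dict with "fx", "fy", "cx", "cy" (pixels), "dist_coeffs" ([k1, k2, p1, p2, k3] as OpenCV has them; the pictures are not rectified), "R" (3x3) and "t" (3): a world point X has camera coordinates R X + t; the wrist camera has in their place "T_tool_cam" (4x4, takes a point from camera to tool coordinates, whose origin is the TCP and whose axes are the flange's). Camera axes: x right, y down, z forward; pixel columns grow to the right and rows downward; lengths in m; the calibration is good to about 2 mm. A picture is of the moment at which its call begins: read the wrist's pose just before it. calibration takes no time and is no camera call.
- robot.hand_in(): hands the job in; it is judged then, once.
The state is a dict: "time": time; "q": joint angles; "joint_velocities": joint speeds; "joint_torque": joint torques, N m; "position": TCP position; "tool_rot": TCP orientation; "ft_force": force on the tool from outside, world axes, zero at the start; "moment": the same for the moment, N m; "grip_width": finger opening in m; "grip_force": force on a finger pad.
Only numpy, scipy, OpenCV 4.12 (cv2) and the standard library are available. Lean on these libraries where they do the work, as an engineer would, in place of code of your own. Each camera call takes 0.05 s, during which the arm holds its last target. There are 200 camera calls.

### The job

Prepare the clamping fixture for the test: with a fingertip, slide the loose machined plate along its channel until it is fully home against the steel stop, before any pumping. Then pump the black mushroom plunger with full presses, letting it come all the way up each time, until the red indicator pin stands fully out and the clamp holds the plate. Only push and press: pick nothing up, do not touch the red pin, leave the loupe, jaw insert and tub where they are, and finish with the plunger back up.

Things in the scene. Friction and masses are not known exactly. Their poses are not given: they have to be found in the camera images.
- fixture: Low clamping fixture bolted to the bench: grey jig plate 150 x 150 mm, 10 mm thick, blue pump body (44 mm high) on its right half, plate channel on its left half. Origin: centre of its underside, on the bench. x axis along the channel towards the stop (away from the robot), y left, z up. Its highest point, the plunger, is 69 mm above the bench.
- stop_face (a point): Middle of the stop face at the end of the channel, on its floor, at (18, 48, 10) mm in the fixture frame; axes as the fixture. The channel runs from here towards -x between two rails 36 mm long, 5 mm high, 30 mm apart; before them the jig plate lies open for 57 mm. The clamp arm overhangs the last 18 mm before the stop; its pad is 3 to 6 mm above the plate when open.
- plate: Loose grey plate with two holes, its flat end towards the robot, 44 mm along the channel, 28 wide, 9 thick, 60 g, in the mouth of the channel, 14 to 26 mm short of the stop. Origin: centre of its underside; its y axis lies along the channel, z up. Home: its end touches the stop, its origin 22 mm before stop_face; its near end then still sticks out 8 mm before the rails. Slides with about 0.3 N.
- plunger_top (a point): Top centre of the black mushroom plunger button (31 mm diameter, slightly domed) on the pump body, at (-24, -42, 69) mm in the fixture frame when up. z up.
- plunger (a joint): Plunger stroke in m: 0 fully up, 0.014 fully pressed (straight down, hard stop). A damped spring brings it up by itself in about 0.3 s; slow pressing takes 4 N at the top to 9 N at the bottom, 3 N more while the pin is being raised, and another 2 N at a speed of 50 mm/s.
- pin (a joint): Indicator pin, m risen: 0 to 0.005 at the start, 0.020 fully out. Each full press of the plunger (12 mm or more, begun fully up) raises it one step of about 3 mm (the first up to 7 mm) while the plunger goes down; friction keeps it up. Strokes under 6 mm get nowhere. 4 to 6 full presses bring it fully out; more do nothing. The clamp arm comes down with it onto the plate.
- pin_top (a point): Top centre of the red indicator pin (9 mm diameter), 50 mm behind the plunger on the same pump body, at (26, -42, 47.5) mm in the fixture frame plus what it has risen.
- loupe: Bystander: black cylindrical loupe, 37 mm diameter, 34 mm high, standing behind the fixture (beyond the pump); origin at the centre of its underside.
- jaw_insert: Bystander: blackened steel jaw insert, 36 x 28 x 15 mm, lying on the jig plate between the channel and the pump; origin at the centre of its underside.
- swab_tub: Bystander: white tub with blue cap, 47 mm diameter, 62 mm high, standing behind the fixture (beyond the clamp); origin at the centre of its underside.
- indicator_pin: The red indicator pin itself, not to be touched; origin in the pump body, 37.5 mm below its top.
There are look-alikes about, which are no part of the job. What is shaped like the plate but brown is not meant.

How it is judged:
On the way, in this order (a step that is already met when the one before it is completed fails the run):
1. the plate is home against the stop, pumping not begun (x of plate in the frame of stop_face above -0.0245 m and distance of pin_top from where it was at the start of the episode below 0.002 m), for 0.2 s.
2. the indicator pin is fully out (value of joint pin above 0.018 m), for 0.2 s.
At the end, for the whole second after the job is handed in: The plate lies flat on the channel floor with its end within 2.5 mm of the stop and at rest, the indicator pin has risen at least 18 of its 20 mm, and the plunger is back up within 2 mm (x of plate in the frame of stop_face above -0.0245 m and z of plate in the frame of stop_face below 0.002 m and angle between plate's own z axis and vertical below 0.08 rad and linear speed of plate below 0.01 m/s and value of joint pin above 0.018 m and value of joint plunger below 0.002 m); the robot touches nothing.
It fails at once if the plate is lifted or tipped instead of being pushed (z of plate in the frame of stop_face above 0.005 m or angle between plate's own z axis and vertical above 0.2 rad).
It fails at once if the indicator pin is touched (contact force between any of the fingers, the arm and indicator_pin above 0.5 N).
It fails at once if a bystander is displaced by more than 15 mm (distance of any of loupe, jaw_insert, swab_tub from where it was at the start of the episode above 0.015 m).
It also fails if it takes over 45 s, if anything falls off the work surface, if the arm or the gripper's body presses on something with over 40 N, if the wrist force passes 120 N, or if a joint passes its speed limit or range.

## Working session

There is one attempt and no reset: what is moved stays moved. The work goes in short steps, Python scripts to look and compute and a tool call to move; the robot and the scene stay as the last step left them, time stands still between calls to the robot, and variables do not carry over. Pictures are saved under pics/ and viewed, at most 12 in all, crops included, and the job is handed in when it is done.

Besides the shell and the picture viewer there is one more tool, called after "Call:" as name(argument=value, ...) on one line, values as JSON. jog_arm: Moves the arm, as the interface text tells. Shifts and turns lie within -1 to 1; 1 stands for 4 cm of shift or 4 degrees of turn. Its arguments: {"type":"object","properties":{"motion":{"type":"array","items":{"type":"number"}},"grip_force":{"type":"number"}},"required":["motion"]}

```bash
mkdir -p pics
python3 - <<'E'
from rig import robot
import cv2,numpy as np
print(robot.get_obs()); print(robot.tip_reach)
for n in("scene","top","wrist"):
    c=robot.calibration(n);print(n,c)
    cv2.imwrite(f"pics/{n}0.png",robot.camera(n))
E
```

```text
{'time': 0.0, 'q': array([ 9.60487905e-01,  5.28440696e-01,  1.43388490e+00,  1.97899965e-05,
        1.18136962e+00, -1.78535526e-01]), 'joint_velocities': array([-1.66946579e-03,  9.92210288e-05, -3.49299621e-04, -1.38512357e-03,
       -1.71144337e-03, -1.81121626e-05]), 'joint_torque': array([-5.11235085e-04, -4.40044892e+01, -1.76596606e+01,  6.34155096e-02,
        5.80683863e-02, -1.70844100e-04]), 'position': array([0.2611062 , 0.56702742, 0.20739283]), 'tool_rot': array([ 2.14216944e-01,  9.76785542e-01, -9.67043394e-04, -4.12427021e-04]), 'ft_force': array([-0.77862893,  0.15908755, -0.28532377]), 'moment': array([-0.06878163,  0.01317581, -0.0006469 ]), 'grip_force': 0.0, 'grip_width': 0.08732057775565158}
0.011
scene {'fx': 400.2198064192819, 'fy': 400.2198064192819, 'cx': 323.52572073909363, 'cy': 195.26334810238774, 'dist_coeffs': array([-0.02075809,  0.        ,  0.        ,  0.        ,  0.        ]), 'R': array([[-0.4764715 , -0.87918635,  0.00250205],
       [-0.67360321,  0.36322471, -0.643682  ],
       [ 0.56500763, -0.30838152, -0.76528898]]), 't': array([0.2654
[... 279 characters left out ...]
,
       [-0.98327555, -0.02049516, -0.18096724],
       [ 0.18106163, -0.00283176, -0.98346768]]), 't': array([-0.01920787,  0.5181839 ,  0.87277703])}
wrist {'fx': 297.4093873669754, 'fy': 297.4093873669754, 'cx': 321.1934077050939, 'cy': 199.04470386624465, 'dist_coeffs': array([0.00888562, 0.        , 0.        , 0.        , 0.        ]), 'T_tool_cam': array([[-1.72510764e-04, -9.66334615e-01, -2.57288520e-01,
         7.05537002e-02],
       [ 9.99999787e-01, -4.94820826e-06, -6.51910557e-04,
         4.59943386e-04],
       [ 6.28690620e-04, -2.57288578e-01,  9.66334410e-01,
        -1.77503291e-01],
       [ 0.00000000e+00,  0.00000000e+00,  0.00000000e+00,
         1.00000000e+00]])}
```

View pics/scene0.png

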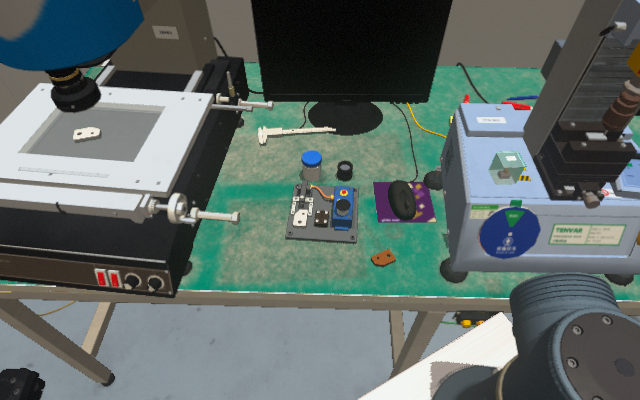

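View pics/top0.png

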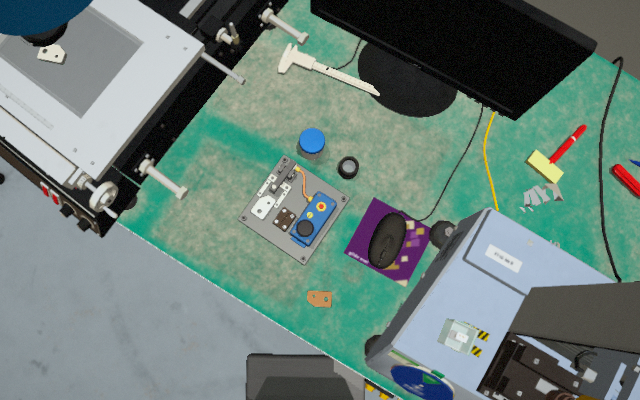

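Candidates for the plate:
- Grey plate in the channel, scene (301,216), top (262,207): this is the one I choose.
- Similar plate on the microscope stage, scene (87,133), top (51,54): rejected, it is not in the channel.
- Brown plate on the bench, scene (383,258), top (319,299): rejected by colour.

The plunger is the black disc at top (305,229). The look-alikes are the mouse at (388,238) and the loupe at (347,167). Next, a close crop to check.

Run:
```python
import cv2
a=cv2.imread("pics/top0.png")[140:280,225:365]
cv2.imwrite("pics/crop.png",cv2.resize(a,(600,600),interpolation=cv2.INTER_CUBIC)[:600])
```

```text
(no output)
```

View pics/crop.png

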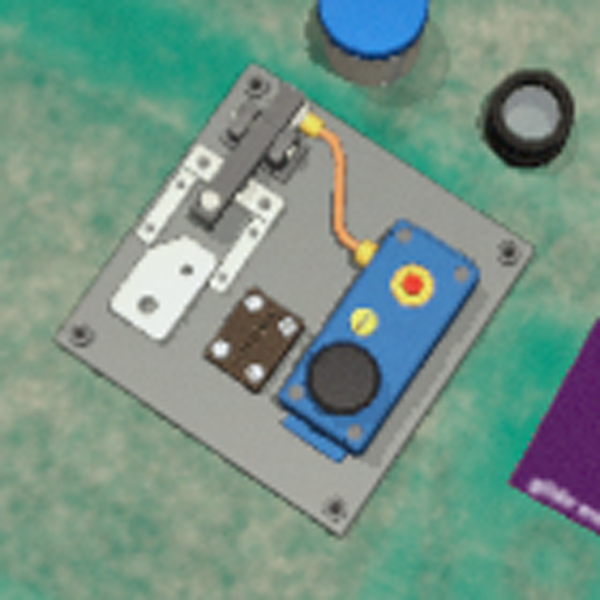

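The crop shows the jig plate with corners at crop (255,65), (535,248), (342,537) and (55,342). The bright plate lies in the channel mouth, flat end at (110,300)-(165,342). The black plunger is at (343,378), the red pin at (411,285) and the jaw insert at (255,340). The choice is right, so I'll measure now.

```bash
cat > h.py <<'E'
import cv2,numpy as np
from rig import robot
def cast(n,uv,z):
    c=robot.calibration(n);K=np.array([[c['fx'],0,c['cx']],[0,c['fy'],c['cy']],[0,0,1.]])
    p=cv2.undistortPoints(np.array(uv,float).reshape(-1,1,2),K,c['dist_coeffs']).reshape(-1,2)
    d=np.c_[p,np.ones(len(p))]@c['R'];o=-c['R'].T@c['t']
    return o+d*((z-o[2])/d[:,2])[:,None]
def blob(m,near):
    n,l,s,c=cv2.connectedComponentsWithStats(m.astype(np.uint8))
    i=min((i for i in range(1,n) if s[i,4]>6),key=lambda i:np.hypot(*(c[i]-near)))
    return (l==i).astype(np.uint8),c[i],s[i,4]
E
python3 - <<'E'
from h import *
np.set_printoptions(precision=4,suppress=True)
crn=np.array([(255,65),(535,248),(342,537),(55,342)])/4.2857+[225,140]-.4
C=cast("top",crn,.010);print("corners",C, "sides",np.linalg.norm(C-np.roll(C,1,0),axis=1))
o=C.mean(0);ax=(C[0]+C[1]-C[2]-C[3])[:2];ax/=np.linalg.norm(ax);ay=np.array([-ax[1],ax[0]])
print("origin",o,"yaw",np.degrees(np.arctan2(ax[1],ax[0])))
F=lambda P:np.c_[(P[:,:2]-o[:2])@ax,(P[:,:2]-o[:2])@ay]*1000
for n,nearP,nearL,nearR in(("top",(262,207),(305,228),(321,206)),("scene",(300,217),(343,206),(343,192))):
    im=cv2.imread(f"pics/{n}0.png").astype(int);b,g,r=im[...,0],im[...,1],im[...,2]
    hi=im.max(2);lo=im.min(2)
    _,cp,ap=blob((r>150)&(g<80)&(b<80),nearR)
    _,cl,al=blob((hi<75),nearL)
    m,cw,aw=blob((lo>205),nearP)
    print(n,"pin",cp,ap,F(cast(n,[cp],.050)),"plunger",cl,al,cast(n,[cl],.067),F(cast(n,[cl],.067)),"plate",cw,aw)
    ct=max(cv2.findContours(m,0,cv2.CHAIN_APPROX_NONE)[0],key=len)
    P=cast(n,ct.reshape(-1,2),.019);f=F(P);print(" plate fixture min/max",f.min(0),f.max(0),"rect",cv2.minAreaRect(f.astype(np.float32)))
E
```

```text
corners [[ 0.6097  0.0463  0.01  ]
 [ 0.5309 -0.0766  0.01  ]
 [ 0.4055  0.0037  0.01  ]
 [ 0.4857  0.1282  0.01  ]] sides [0.1486 0.146  0.1489 0.1481]
origin [0.508  0.0254 0.01  ] yaw -33.03531866548577
top pin [321.  206.2] 10 [[ 25.6029 -41.8366]] plunger [304.3958 227.4375] 96 [[0.4662 0.0045 0.067 ]] [[-23.6298 -40.2679]] plate [262.7823 205.9252] 294
 plate fixture min/max [-49.4214  35.5499] [-6.795  62.5088] rect ((-28.068267822265625, 49.03893280029297), (26.818078994750977, 42.70487594604492), 89.54901123046875)
scene pin [343.5 191.5] 8 [[ 26.1987 -40.157 ]] plunger [342.5462 204.6615] 130 [[0.4659 0.0051 0.067 ]] [[-24.2093 -39.9143]] plate [300.2405 217.4684] 158
 plate fixture min/max [-48.7344  36.5228] [-7.0743 62.7929] rect ((-27.883499145507812, 49.66691970825195), (26.05967903137207, 41.75103759765625), 89.64188385009766)
```

Measurements agree with the known sizes:

| Item | Measured | Given |
|---|---|---|
| Jig plate side | 146-149 mm | 150 mm |
| Pin in the fixture frame | (25.6, -41.8) | (26, -42) |
| Plunger x in the fixture frame | -24 | -24 |
| Plate outline | about 43 x 27 mm | 44 x 28 mm |

The fixture is at (0.508, 0.025) with yaw -33°. The plate's near end is at fixture x of about -49.5, 23 mm or so short of home. I'll shut the fingers and swing clear of the microscope.

Call:
jog_arm(motion=[-0.28,-0.69,-0.16,0,0,0,1,-0.28,-0.69,-0.16,0,0,0,1,-0.28,-0.69,-0.16,0,0,0,1,-0.28,-0.69,-0.16,0,0,0,1,-0.28,-0.69,-0.16,0,0,0,1,-0.28,-0.69,-0.16,0,0,0,1,-0.28,-0.69,-0.16,0,0,0,1,-0.28,-0.69,-0.16,0,0,0,1,0,0,0,0,0,0.69,1,0,0,0,0,0,0.69,1,0,0,0,0,0,0.69,1,0,0,0,0,0,0,1], grip_force=20)

```text
time: 1.65
position: [0.2503, 0.3294, 0.2595]
tool_rot: [0.284, 0.959, -0.0, -0.0]
ft_force: [0.2, 0.4, -0.3]
grip_width: 0.0005
grip_force: 0.0
```

```bash
cat >> h.py <<'E'
from scipy.spatial.transform import Rotation as Rn
yaw=np.radians(-33.03);O=np.array([.508,.0254,0])
Rf=Rn.from_euler('z',yaw).as_matrix()
def rep(*goals):
    s=robot.get_obs();R=Rn.from_quat(s['tool_rot']).as_matrix()
    print('t',s['time'],'tcp',s['position'],'fix mm',(Rf.T@(s['position']-O)*1000).round(1),'F',s['ft_force'].round(1),'w',s['grip_width'])
    want=Rf@np.diag([-1,1,-1]);print('turn/4deg',np.degrees(Rn.from_matrix(R.T@want).as_rotvec())/4)
    for g in goals:print(g,'units',(R.T@(O+Rf@(np.array(g)/1000)-s['position'])/.04).round(3))
E
python3 -c "
from h import *
rep((-71,48.7,120),(-71,48.7,26))"
```

```text
t 1.65 tcp [0.25034318 0.32944052 0.25945237] fix mm [-381.7  114.5  259.5] F [ 0.2  0.4 -0.3] w 0.0004581637268377358
turn/4deg [-0.00444405 -0.00127282  0.0094882 ]
(-71, 48.7, 120) units [-7.768 -1.648  3.486]
(-71, 48.7, 26) units [-7.768 -1.647  5.836]
```

Call:
jog_arm(motion=[-0.7,-0.15,0.2,0,0,0,1,-0.7,-0.15,0.2,0,0,0,1,-0.7,-0.15,0.2,0,0,0,1,-0.7,-0.15,0.2,0,0,0,1,-0.7,-0.15,0.2,0,0,0,1,-0.7,-0.15,0.2,0,0,0,1,-0.7,-0.15,0.2,0,0,0,1,-0.7,-0.15,0.2,0,0,0,1,-0.7,-0.15,0.3,0,0,0,1,-0.7,-0.15,0.3,0,0,0,1,-0.7,-0.15,0.3,0,0,0,1,0,0,0,0,0,0,1])

```text
time: 3.15
position: [0.4739, 0.1052, 0.1587]
tool_rot: [0.285, 0.959, -0.0, -0.0]
ft_force: [-0.5, -0.0, -0.4]
grip_width: 0.0005
grip_force: 0.0
```

```bash
python3 -c "
from h import *
rep((-71,48.7,70),(-71,48.7,26))
cv2.imwrite('pics/w1.png',robot.camera('wrist'))"
```

```text
t 3.15 tcp [0.47390864 0.10524063 0.15872837] fix mm [-72.1  48.4 158.7] F [-0.5 -0.  -0.4] w 0.0005373492577159632
turn/4deg [-0.00612217 -0.00713142 -0.02342363]
(-71, 48.7, 70) units [-0.029  0.01   2.218]
(-71, 48.7, 26) units [-0.029  0.01   3.318]
```

View pics/w1.png

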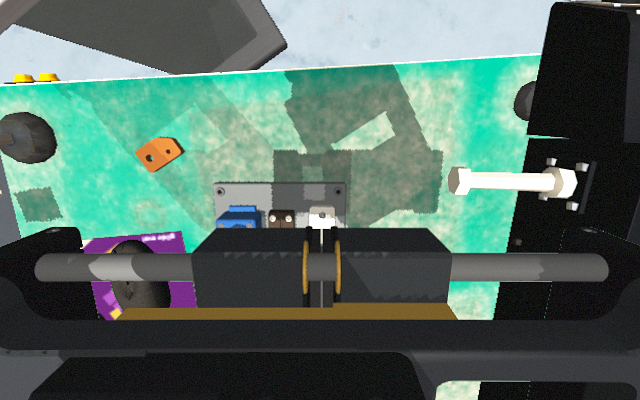

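The wrist view shows the plate's near end at (321,207), in line with the fingers at x=321. A microscope knob post has its end at (455,181), so I'll check its clearance to the gripper body before descending.

```bash
python3 -c "
from h import *
for z in(.05,.07,.09,.11,.13):
    print(z,[(Rf.T@(cast(n,[uv],z)[0]-O)*1000).round(0)[:2] for n,uv in(('top',(187,192)),('scene',(239,217)))])
"
```

```text
0.05 [array([-87., 169.]), array([-61., 171.])]
0.07 [array([-88., 163.]), array([-75., 164.])]
0.09 [array([-88., 157.]), array([-90., 158.])]
0.11 [array([-89., 151.]), array([-104.,  152.])]
0.13 [array([-90., 144.]), array([-119.,  145.])]
```

The post end is at fixture (-88,158,88). The gripper body will reach y of about 141 once I shift 3 mm right, leaving about 17 mm, so I'll descend.

Call:
jog_arm(motion=[0,-0.06,0.5,0,0,0,1,0,0,0.5,0,0,0,1,0,0,0.5,0,0,0,1,0,0,0.5,0,0,0,1,0,0,0.4,0,0,0,1,0,0,0.4,0,0,0,1,0,0,0.3,0,0,0,1,0,0,0.24,0,0,0,1,0,0,0,0,0,0,1])

```text
time: 4.32
position: [0.471, 0.1046, 0.0256]
tool_rot: [0.284, 0.959, -0.0, -0.001]
ft_force: [-0.3, -0.7, 0.3]
grip_width: 0.0004
grip_force: 0.0
```

```bash
python3 -c "
from h import *
rep((-36,46,25))"
```

```text
t 4.325 tcp [0.47096596 0.10461406 0.02558074] fix mm [-74.2  46.2  25.6] F [-0.3 -0.7  0.3] w 0.00038269128355865854
turn/4deg [-0.00856573 -0.0144832   0.0075561 ]
(-36, 46, 25) units [-0.956 -0.006  0.014]
```

Call:
jog_arm(motion=[-0.1,0,0,0,0,0,1,-0.1,0,0,0,0,0,1,-0.1,0,0,0,0,0,1,-0.1,0,0,0,0,0,1,-0.1,0,0,0,0,0,1,-0.1,0,0,0,0,0,1,-0.1,0,0,0,0,0,1,-0.08,0,0,0,0,0,1,0,0,0,0,0,0,1])

```text
time: 5.45
position: [0.4979, 0.0873, 0.026]
tool_rot: [0.284, 0.959, 0.0, 0.0]
ft_force: [-0.1, -0.3, -0.5]
grip_width: 0.0004
grip_force: 0.0
```

```bash
python3 -c "
from h import *
rep((-36,46,25))
im=robot.camera('scene')
cv2.imwrite('pics/s2.png',cv2.resize(im[165:245,260:380],None,fx=5,fy=5,interpolation=cv2.INTER_CUBIC))"
```

```text
t 5.45 tcp [0.49794385 0.08727586 0.02595002] fix mm [-42.2  46.4  26. ] F [-0.1 -0.3 -0.5] w 0.00040088272180615735
turn/4deg [ 0.00220834  0.00403728 -0.00036088]
(-36, 46, 25) units [-0.154 -0.01   0.024]
```

View pics/s2.png

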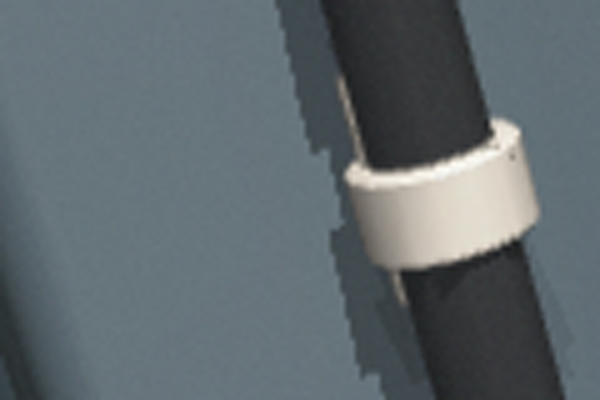

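The arm hides the fixture in this view, so I'll go on by feel in small steps until the stop shows in the force.

Call:
jog_arm(motion=[-0.04,0,0.01,0,0,0,1,-0.04,0,0.01,0,0,0,1,-0.04,0,0,0,0,0,1,0,0,0,0,0,0,1])

```text
time: 6.0
position: [0.5018, 0.0847, 0.0251]
tool_rot: [0.284, 0.959, 0.0, 0.0]
ft_force: [-0.5, -0.4, 0.3]
grip_width: 0.0
grip_force: 0.0
```

Call:
jog_arm(motion=[-0.03,0,0,0,0,0,1,-0.02,0,0,0,0,0,1,0,0,0,0,0,0,1])

```text
time: 6.38
position: [0.5034, 0.0836, 0.0252]
tool_rot: [0.284, 0.959, 0.0, 0.0]
ft_force: [0.1, -0.2, 0.4]
grip_width: 0.0002
grip_force: 0.0
```

```bash
python3 -c "
from h import *
rep((-36,46,25))"
```

```text
t 6.375 tcp [0.50344447 0.08364856 0.02516617] fix mm [-35.6  46.4  25.2] F [ 0.1 -0.2  0.4] w 0.00022427840635955978
turn/4deg [0.00096429 0.00220294 0.00212771]
(-36, 46, 25) units [ 0.011 -0.009  0.004]
```

Call:
jog_arm(motion=[-0.025,0,0,0,0,0,1,0,0,0,0,0,0,1])

```text
time: 6.62
position: [0.5043, 0.0831, 0.0252]
tool_rot: [0.284, 0.959, 0.0, 0.0]
ft_force: [-0.3, -0.6, 0.5]
grip_width: 0.0005
grip_force: 0.0
```

Call:
jog_arm(motion=[-0.025,0,0,0,0,0,1,0,0,0,0,0,0,1])

```text
time: 6.88
position: [0.5051, 0.0826, 0.0252]
tool_rot: [0.284, 0.959, 0.0, 0.0]
ft_force: [-0.7, -0.1, -0.1]
grip_width: 0.0006
grip_force: 0.0
```

```bash
python3 -c "
from h import *
rep((-36,46,25))
im=robot.camera('top')
cv2.imwrite('pics/t3.png',cv2.resize(im[140:280,225:365],(600,600),interpolation=cv2.INTER_CUBIC))"
```

```text
t 6.875 tcp [0.50513828 0.08256227 0.02516818] fix mm [-33.6  46.4  25.2] F [-0.7 -0.1 -0.1] w 0.0006011783967786988
turn/4deg [0.00125639 0.00226227 0.001592  ]
(-36, 46, 25) units [ 0.061 -0.009  0.004]
```

View pics/t3.png

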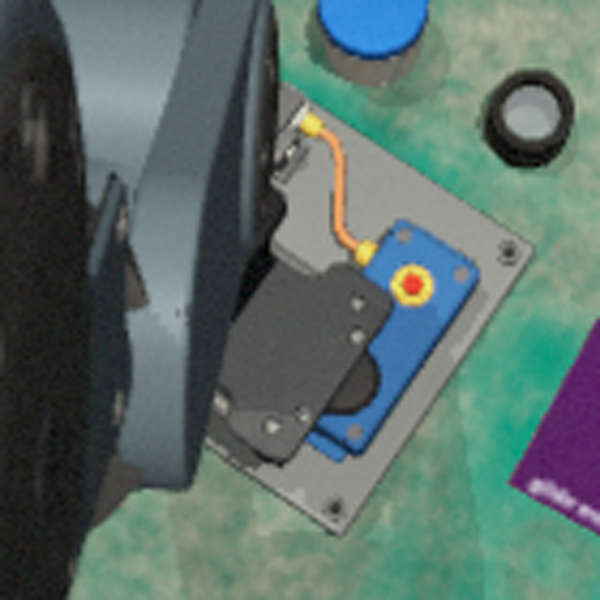

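The arm covers the plate here too. Pin and plunger are unmoved at (411,285) and (350,380), and there is no stop force yet, so I'll keep going in millimetre steps.

Call:
jog_arm(motion=[-0.025,0,0,0,0,0,1,0,0,0,0,0,0,1])

```text
time: 7.18
position: [0.506, 0.082, 0.0252]
tool_rot: [0.284, 0.959, 0.0, 0.0]
ft_force: [1.0, -0.7, 0.1]
grip_width: 0.0007
grip_force: 0.0
```

Call:
jog_arm(motion=[-0.025,0,0,0,0,0,1,0,0,0,0,0,0,1])

```text
time: 7.42
position: [0.5068, 0.0815, 0.0251]
tool_rot: [0.284, 0.959, 0.0, 0.0]
ft_force: [0.3, -1.0, -0.1]
grip_width: 0.0004
grip_force: 0.0
```

Call:
jog_arm(motion=[-0.025,0,0,0,0,0,1,0,0,0,0,0,0,1])

```text
time: 7.68
position: [0.5077, 0.0809, 0.0252]
tool_rot: [0.284, 0.959, 0.0, 0.0]
ft_force: [0.4, -0.0, -0.7]
grip_width: 0.0005
grip_force: 0.0
```

Call:
jog_arm(motion=[-0.02,0,0,0,0,0,1,0,0,0,0,0,0,1])

```text
time: 7.92
position: [0.5083, 0.0805, 0.0252]
tool_rot: [0.284, 0.959, 0.0, 0.0]
ft_force: [0.5, 0.1, -0.3]
grip_width: 0.0005
grip_force: 0.0
```

No contact felt yet, so I'll back off, lift and check the plate with the wrist camera.

Call:
jog_arm(motion=[0.4,0,0,0,0,0,1,0.6,0,-0.2,0,0,0,1,0.6,0,-0.6,0,0,0,1,0.4,0,-0.7,0,0,0,1,0,0,-0.7,0,0,0,1,0,0,-0.5,0,0,0,1,0,0,0,0,0,0,1])

```text
time: 8.8
position: [0.4409, 0.1247, 0.1342]
tool_rot: [0.284, 0.959, 0.0, 0.001]
ft_force: [0.8, -0.0, -0.8]
grip_width: 0.0004
grip_force: 0.0
```

```bash
cat >> h.py <<'E'
def castw(s,uv,z):
    c=robot.calibration('wrist');K=np.array([[c['fx'],0,c['cx']],[0,c['fy'],c['cy']],[0,0,1.]])
    p=cv2.undistortPoints(np.array(uv,float).reshape(-1,1,2),K,c['dist_coeffs']).reshape(-1,2)
    R=Rn.from_quat(s['tool_rot']).as_matrix();T=c['T_tool_cam']
    d=np.c_[p,np.ones(len(p))]@(R@T[:3,:3]).T;o=s['position']+R@T[:3,3]
    return (o+d*((z-o[2])/d[:,2])[:,None]-O)@Rf*1000
E
python3 - <<'E'
from h import *
rep((-36,46,25))
s=robot.get_obs();im=robot.camera('wrist')
np.save('pics/w4.npy',im)
cv2.imwrite('pics/w4.png',cv2.resize(im[150:250,240:400],None,fx=5,fy=5,interpolation=cv2.INTER_CUBIC))
E
```

```text
t 8.8 tcp [0.4409159  0.12466565 0.13419599] fix mm [-110.3   46.7  134.2] F [ 0.8 -0.  -0.8] w 0.0004143791344589728
turn/4deg [0.02171674 0.02908483 0.01168499]
(-36, 46, 25) units [-1.853 -0.022  2.734]
```

View pics/w4.png

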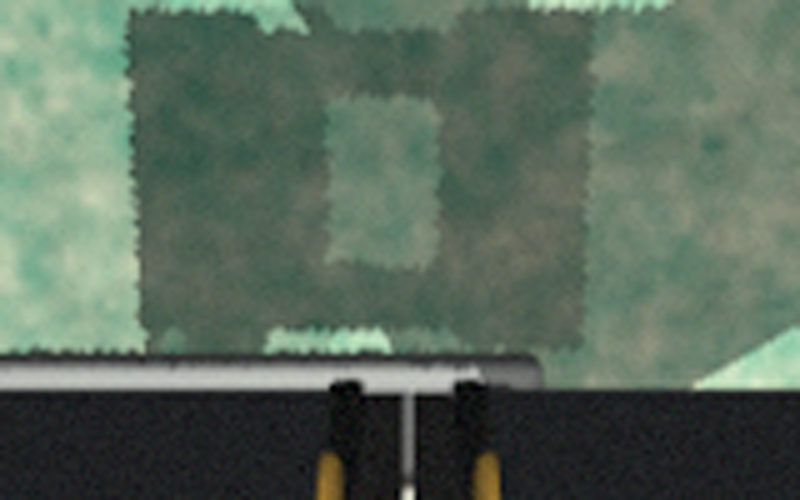

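This wrist view only shows the bench and the jig plate's near edge (rows 222-228), so I need to move forward to see the plate.

Call:
jog_arm(motion=[0,0,-0.6,0,0,0,1,-0.5,0,-0.6,0,0,0,1,-0.6,0,-0.5,0,0,0,1,-0.7,0,0,0,0,0,1,-0.7,0,0,0,0,0,1,-0.4,0,0,0,0,0,1,0,0,0,0,0,0,1])

```text
time: 9.72
position: [0.5382, 0.0606, 0.1999]
tool_rot: [0.285, 0.959, -0.0, -0.001]
ft_force: [-0.6, -0.9, -0.2]
grip_width: 0.0003
grip_force: 0.0
```

Run:
```python
from h import *
rep((-36,46,25))
s=robot.get_obs();im=robot.camera('wrist')
cv2.imwrite('pics/w5r.png',im)
cv2.imwrite('pics/w5.png',cv2.resize(im[130:250,240:400],None,fx=5,fy=5,interpolation=cv2.INTER_CUBIC))
i=im.astype(int);m,c,a=blob(i.min(2)>195,(321,190));
ct=max(cv2.findContours(m,0,1)[0],key=len);P=castw(s,ct.reshape(-1,2),.019);print(c,a,P.min(0),P.max(0))
```

```text
t 9.725 tcp [0.53818423 0.06062347 0.1999169 ] fix mm [  6.1  46.  199.9] F [-0.6 -0.9 -0.2] w 0.0003134658947595055
turn/4deg [-0.01295279 -0.02901528 -0.01294708]
(-36, 46, 25) units [1.044e+00 3.000e-03 4.375e+00]
[322.08333333 186.16666667] 12 [11.42524551 45.73479205 19.        ] [16.46740686 48.20289518 19.        ]
```

View pics/w5.png

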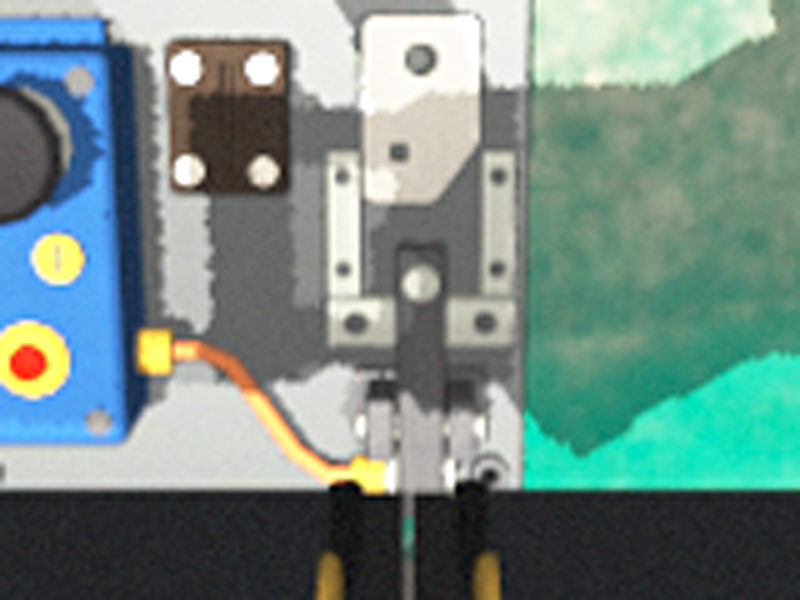

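This close view shows the plate with its near edge at crop row 14, far end at row 205, and rails spanning rows 150-300. The plate has not moved, so the fingers missed it. I'll find out why with the wrist calibration.

Run:
```python
from h import *
np.set_printoptions(precision=1,suppress=True)
s=robot.get_obs()
px=lambda *a:[(240+x/5,130+y/5) for x,y in a]
print("plate near,far",castw(s,px((420,14),(400,205)),.019))
print("plunger,pin",castw(s,px((5,152)),.067),castw(s,px((28,363)),.050))
print("rail near L,R, stop blocks",castw(s,px((345,151),(498,151),(355,300)),.015))
print("jaw corners",castw(s,px((168,40),(290,192)),.025))
```

```text
plate near,far [[-51.3  49.2  19. ]
 [ -5.9  44.4  19. ]]
plunger,pin [[-25.  -37.8  67. ]] [[ 25.4 -40.5  50. ]]
rail near L,R, stop blocks [[-18.5  31.   15. ]
 [-18.5  68.3  15. ]
 [ 18.7  33.1  15. ]]
jaw corners [[-45.6  -9.5  25. ]
 [-10.   18.2  25. ]]
```

Run:
```python
from h import *
c=robot.calibration('wrist');T=np.linalg.inv(c['T_tool_cam'])
for z in(-.02,-.01,0,.011,.02):
  for x in(.0095,0):
    p=T[:3,:3]@[x,.014,z]+T[:3,3];print(z,x,c['fx']*p[0]/p[2]+c['cx'],c['fy']*p[1]/p[2]+c['cy'])
im=cv2.imread('pics/w5r.png')[218:262,295:350]
cv2.imwrite('pics/f.png',cv2.resize(im,None,fx=12,fy=12,interpolation=cv2.INTER_NEAREST))
```

```text
-0.02 0.0095 345.481783993008 231.85121293009922
-0.02 0 345.1360808709302 247.40623145143553
-0.01 0.0095 344.17026687005836 225.75554798708362
-0.01 0 343.86093253665297 240.55842022761829
0 0.0095 342.99411708208174 220.2890428954988
0 0 342.7157012745654 234.40829064694088
0.011 0.0095 341.8330321531197 214.89255620577856
0.011 0 341.58356194216884 228.3284674460548
0.02 0.0095 340.9719314861126 210.89033537584575
0.02 0 340.742914550817 223.81401647040803
```

View pics/f.png

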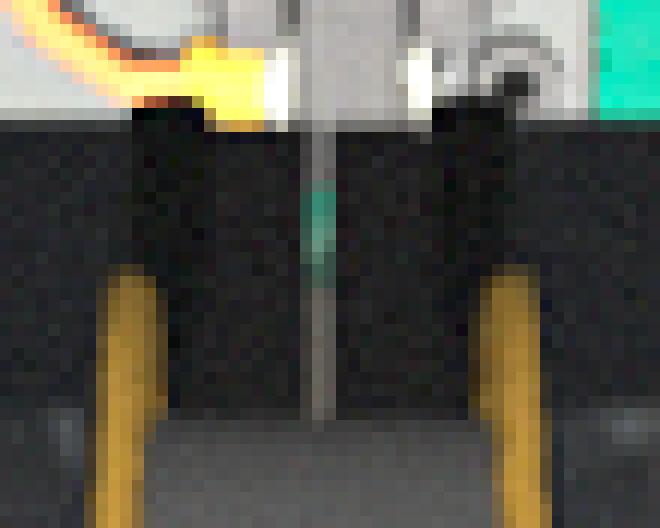

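The xy positions agree, so the fingers must have passed over the plate. In this view the tips are at v of about 226, where a tip 11 mm ahead of the TCP would be at about 215, so the tips may sit higher than stated. I'll go behind the plate and touch down on the jig plate to find the real tip height.

Call:
jog_arm(motion=[0.5,0,0,0,0,0,1,0.5,0,0.4,0,0,0,1,0.5,0,0.6,0,0,0,1,0.26,0,0.7,0,0,0,1,0,0,0.7,0,0,0,1,0,0,0.7,0,0,0,1,0,0,0.6,0,0,0,1,0,0,0.4,0,0,0,1,0,0,0.25,0,0,0,1,0,0,0,0,0,0,1])

```text
time: 11.02
position: [0.478, 0.0999, 0.0271]
tool_rot: [0.284, 0.959, -0.0, -0.001]
ft_force: [-0.2, 0.1, 0.0]
grip_width: 0.0004
grip_force: 0.0
```

```bash
python3 -c "
from h import *
rep((-64.5,46,22))"
```

```text
t 11.025 tcp [0.47797493 0.09991753 0.02709014] fix mm [-65.8  46.1  27.1] F [-0.2  0.1  0. ] w 0.00038757834567664683
turn/4deg [-0.0120652  -0.02177358  0.01368939]
(-64.5, 46, 22) units [-0.032 -0.003  0.127]
```

Call:
jog_arm(motion=[-0.03,0,0.07,0,0,0,1,0,0,0.03,0,0,0,1,0,0,0,0,0,0,1])

```text
time: 11.4
position: [0.4805, 0.0986, 0.0234]
tool_rot: [0.284, 0.959, 0.0, 0.0]
ft_force: [-0.6, 0.0, 0.1]
grip_width: 0.0003
grip_force: 0.0
```

Call:
jog_arm(motion=[0,0,0.03,0,0,0,1,0,0,0,0,0,0,1])

```text
time: 11.65
position: [0.4804, 0.0986, 0.0219]
tool_rot: [0.284, 0.959, -0.0, 0.0]
ft_force: [0.1, 0.4, -0.2]
grip_width: 0.0001
grip_force: 0.0
```

Call:
jog_arm(motion=[0,0,0.03,0,0,0,1,0,0,0,0,0,0,1])

```text
time: 11.9
position: [0.4803, 0.0986, 0.0207]
tool_rot: [0.284, 0.959, -0.0, -0.0]
ft_force: [0.1, 0.4, 0.4]
grip_width: 0.0004
grip_force: 0.0
```

Call:
jog_arm(motion=[0,0,0.03,0,0,0,1,0,0,0,0,0,0,1])

```text
time: 12.15
position: [0.4803, 0.0986, 0.0194]
tool_rot: [0.284, 0.959, -0.0, -0.0]
ft_force: [0.3, -0.7, 0.4]
grip_width: 0.0007
grip_force: 0.0
```

The TCP is at 19.4 mm with no contact, so the tips are indeed higher than tip_reach says. I'll continue down.

Call:
jog_arm(motion=[0,0,0.04,0,0,0,1,0,0,0,0,0,0,1])

```text
time: 12.4
position: [0.4803, 0.0986, 0.0178]
tool_rot: [0.284, 0.959, -0.0, -0.0]
ft_force: [-0.9, -0.5, 0.6]
grip_width: 0.0004
grip_force: 0.0
```

Call:
jog_arm(motion=[0,0,0.04,0,0,0,1,0,0,0,0,0,0,1])

```text
time: 12.65
position: [0.4803, 0.0986, 0.0162]
tool_rot: [0.284, 0.959, -0.0, -0.0]
ft_force: [-0.6, 0.4, 1.2]
grip_width: 0.0004
grip_force: 0.0
```

Call:
jog_arm(motion=[0,0,0.04,0,0,0,1,0,0,0,0,0,0,1])

```text
time: 12.9
position: [0.4803, 0.0986, 0.0147]
tool_rot: [0.284, 0.959, -0.0, -0.0]
ft_force: [-0.5, 0.6, 0.3]
grip_width: 0.0003
grip_force: 0.0
```

Call:
jog_arm(motion=[0,0,0.03,0,0,0,1,0,0,0,0,0,0,1])

```text
time: 13.15
position: [0.4803, 0.0986, 0.0135]
tool_rot: [0.284, 0.959, -0.0, -0.0]
ft_force: [-0.5, -0.2, -0.7]
grip_width: 0.0003
grip_force: 0.0
```

Still no contact at 13.5 mm, and any lower the gripper body nears the plunger. The first wrist picture was taken with the gripper open, so I'll compare its fingertip pixels with the shut ones.

Run:
```python
from h import *
rep((-64.5,46,22)); print(robot.get_obs()['q'])
a=cv2.imread('pics/wrist0.png')[190:290,160:480];b=cv2.imread('pics/w5r.png')[190:290,160:480]
cv2.imwrite('pics/cmp.png',cv2.resize(np.vstack([a,b]),None,fx=2.5,fy=2.5,interpolation=cv2.INTER_CUBIC))
c=robot.calibration('wrist');T=np.linalg.inv(c['T_tool_cam'])
for z in(-.02,-.01,0,.011):
  for y in (.0435,.0585):
    print(z,y,[cv2.projectPoints((T[:3,:3]@[x,y,z]+T[:3,3]).reshape(1,3),np.zeros(3),np.zeros(3),np.array([[c['fx'],0,c['cx']],[0,c['fy'],c['cy']],[0,0,1]]),None)[0].ravel().round(1) for x in(.0095,-.0095)])
```

```text
t 13.15 tcp [0.4802895  0.09861611 0.01347534] fix mm [-63.1  46.3  13.5] F [-0.5 -0.2 -0.7] w 0.00029261067971257876
turn/4deg [-0.00178987 -0.00214525  0.00304484]
(-64.5, 46, 22) units [ 0.034 -0.007 -0.213]
[-2.58368838e-02  6.89767096e-01  1.91197123e+00 -5.47348796e-05
  5.40047335e-01 -1.02031658e+00]
-0.02 0.0435 [array([397.7, 231.8]), array([395.6, 262.5])]
-0.02 0.0585 [array([424.3, 231.8]), array([421.4, 262.5])]
-0.01 0.0435 [array([393.6, 225.8]), array([391.6, 255. ])]
-0.01 0.0585 [array([418.7, 225.8]), array([416.1, 255. ])]
0 0.0435 [array([389.9, 220.3]), array([388.1, 248.2])]
0 0.0585 [array([413.7, 220.3]), array([411.3, 248.2])]
0.011 0.0435 [array([386.2, 214.9]), array([384.6, 241.4])]
0.011 0.0585 [array([408.7, 214.9]), array([406.6, 241.4])]
```

View pics/cmp.png

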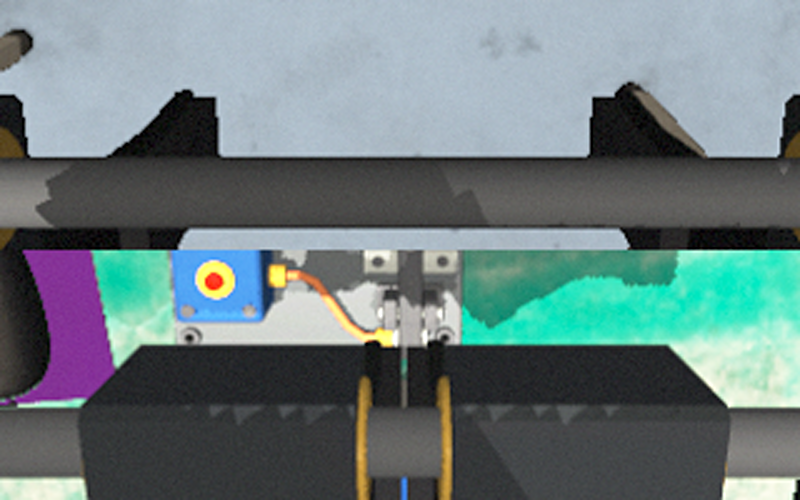

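The picture shows the open fingertip corners at about (247,229) and (397,229). Their separation puts the tips about 15 mm behind the TCP, not 11 mm ahead, so tip_reach can't be trusted. I'll back clear of the plunger's footprint and keep feeling down to the jig plate's near edge.

Call:
jog_arm(motion=[0.2,0,-0.05,0,0,0,1,0.2,0,0,0,0,0,1,0,0,0.05,0,0,0,1,0,0,0.06,0,0,0,1,0,0,0,0,0,0,1])

```text
time: 13.78
position: [0.4671, 0.1073, 0.0109]
tool_rot: [0.284, 0.959, -0.0, 0.0]
ft_force: [-0.2, 1.1, -0.0]
grip_width: 0.0003
grip_force: 0.0
```

Call:
jog_arm(motion=[0,0,0.06,0,0,0,1,0,0,0,0,0,0,1])

```text
time: 14.02
position: [0.467, 0.1073, 0.0085]
tool_rot: [0.284, 0.959, -0.0, -0.0]
ft_force: [-0.4, 0.7, -0.2]
grip_width: 0.0005
grip_force: 0.0
```

Call:
jog_arm(motion=[0,0,0.06,0,0,0,1,0,0,0,0,0,0,1])

```text
time: 14.28
position: [0.4668, 0.1073, 0.0062]
tool_rot: [0.284, 0.959, -0.0, -0.0]
ft_force: [-0.1, 1.0, -0.1]
grip_width: 0.0004
grip_force: 0.0
```

Call:
jog_arm(motion=[0,0,0.06,0,0,0,1,0,0,0,0,0,0,1])

```text
time: 14.52
position: [0.4668, 0.1073, 0.0038]
tool_rot: [0.284, 0.959, -0.0, -0.0]
ft_force: [-0.3, 0.6, 0.4]
grip_width: 0.0004
grip_force: 0.0
```

Call:
jog_arm(motion=[0,0,0.06,0,0,0,1,0,0,0,0,0,0,1])

```text
time: 14.78
position: [0.4668, 0.1073, 0.0014]
tool_rot: [0.284, 0.959, -0.0, -0.0]
ft_force: [-0.6, 0.7, 0.1]
grip_width: 0.0003
grip_force: 0.0
```

Call:
jog_arm(motion=[0,0,0.06,0,0,0,1,0,0,0,0,0,0,1])

```text
time: 15.02
position: [0.4668, 0.1074, -0.001]
tool_rot: [0.284, 0.959, -0.0, -0.0]
ft_force: [0.2, -0.1, -1.1]
grip_width: -0.0001
grip_force: 0.0
```

Call:
jog_arm(motion=[0,0,0.06,0,0,0,1,0,0,0,0,0,0,1])

```text
time: 15.28
position: [0.4668, 0.1073, -0.0034]
tool_rot: [0.284, 0.959, -0.0, -0.0]
ft_force: [-0.2, 0.1, 0.4]
grip_width: 0.0009
grip_force: 0.0
```

Call:
jog_arm(motion=[0,0,0.05,0,0,0,1,0,0,0,0,0,0,1])

```text
time: 15.52
position: [0.467, 0.1074, -0.004]
tool_rot: [0.284, 0.959, 0.0, 0.0]
ft_force: [-0.8, -0.7, 12.0]
grip_width: 0.0003
grip_force: 6.2
```

Call:
jog_arm(motion=[0,0,0.05,0,0,0,1,0,0,0,0,0,0,1])

```text
time: 15.78
position: [0.4671, 0.1074, -0.0043]
tool_rot: [0.284, 0.959, 0.0, 0.001]
ft_force: [-4.1, -1.6, 28.9]
grip_width: 0.0003
grip_force: 14.5
```

Call:
jog_arm(motion=[0,0,0.05,0,0,0,1,0,0,0,0,0,0,1])

```text
time: 16.02
position: [0.4671, 0.1073, -0.0045]
tool_rot: [0.284, 0.959, 0.0, 0.002]
ft_force: [-6.2, -1.2, 45.8]
grip_width: 0.0002
grip_force: 23.1
```

Contact is at TCP z = -3.8 mm on the jig plate (top at 10 mm), so the tips are 13.8 mm behind the TCP. Pushing with the tips at about 14.5 mm means TCP z of about +0.7 mm. I'll rise, then creep forward watching the force in case the gripper body meets the plunger.

Call:
jog_arm(motion=[0,0,-0.15,0,0,0,1,0,0,-0.1,0,0,0,1,-0.06,0,0,0,0,0,1,0,0,0,0,0,0,1])

```text
time: 16.52
position: [0.4691, 0.1059, 0.0002]
tool_rot: [0.284, 0.959, -0.0, -0.0]
ft_force: [0.6, 0.6, 0.6]
grip_width: 0.0007
grip_force: 0.0
```

```bash
python3 -c "
from h import *
rep((-60.5,47.5,0.7),(-36,47.5,.7))"
```

```text
t 16.525 tcp [4.69105185e-01 1.05913376e-01 1.91426345e-04] fix mm [-76.5  46.3   0.2] F [0.6 0.6 0.6] w 0.0007141247906176775
turn/4deg [-0.0041225  -0.00611437 -0.0004078 ]
(-60.5, 47.5, 0.7) units [-0.4    0.03  -0.013]
(-36, 47.5, 0.7) units [-1.012  0.03  -0.013]
```

Call:
jog_arm(motion=[-0.05,0.01,0,0,0,0,1,-0.03,0.01,0,0,0,0,1,0,0,0,0,0,0,1])

```text
time: 16.9
position: [0.4722, 0.1049, 0.0006]
tool_rot: [0.284, 0.959, -0.0, -0.0]
ft_force: [0.0, -0.0, -0.0]
grip_width: 0.0004
grip_force: 0.0
```

Call:
jog_arm(motion=[-0.05,0.01,-0.01,0,0,0,1,-0.03,0,0,0,0,0,1,0,0,0,0,0,0,1])

```text
time: 17.27
position: [0.4751, 0.1035, 0.0012]
tool_rot: [0.284, 0.959, 0.0, 0.0]
ft_force: [0.6, 0.2, 0.8]
grip_width: 0.0005
grip_force: 0.0
```

No force with the body edge already over the button, so the body is higher than feared. I'll go on.

Call:
jog_arm(motion=[-0.08,0,0,0,0,0,1,-0.08,0,0,0,0,0,1,0,0,0,0,0,0,1])

```text
time: 17.65
position: [0.4809, 0.0999, 0.0012]
tool_rot: [0.284, 0.959, 0.0, 0.0]
ft_force: [0.1, 0.8, -0.8]
grip_width: 0.0002
grip_force: 0.0
```

Call:
jog_arm(motion=[-0.08,0,0,0,0,0,1,-0.08,0,0,0,0,0,1,-0.08,0,0,0,0,0,1,0,0,0,0,0,0,1])

```text
time: 18.15
position: [0.4889, 0.0946, 0.0011]
tool_rot: [0.284, 0.959, 0.0, 0.0]
ft_force: [0.4, 0.2, 0.9]
grip_width: 0.0004
grip_force: 0.0
```

Call:
jog_arm(motion=[-0.08,0,0,0,0,0,1,-0.08,0,0,0,0,0,1,-0.04,0,0,0,0,0,1,0,0,0,0,0,0,1])

```text
time: 18.65
position: [0.4954, 0.0904, 0.0012]
tool_rot: [0.284, 0.959, 0.0, 0.0]
ft_force: [-0.2, -0.0, 0.2]
grip_width: 0.0002
grip_force: 0.0
```

```bash
python3 -c "
from h import *
rep((-36,47.5,.7))
im=robot.camera('top');a=cv2.imread('pics/top0.png')
for i in(a,im):
    i=i.astype(int);print(blob((i[...,2]>150)&(i[...,1]<80)&(i[...,0]<80),(321,206))[1:])"
```

```text
t 18.65 tcp [0.49544572 0.09036896 0.00116192] fix mm [-45.9  47.6   1.2] F [-0.2 -0.   0.2] w 0.00018217643236402033
turn/4deg [0.00342963 0.00665732 0.00095295]
(-36, 47.5, 0.7) units [-0.248 -0.003  0.012]
(array([321. , 206.2]), np.int32(10))
(array([561.04522613, 150.2160804 ]), np.int32(199))
```

Call:
jog_arm(motion=[-0.06,0,0,0,0,0,1,-0.06,0,0,0,0,0,1,-0.06,0,0,0,0,0,1,0,0,0,0,0,0,1])

```text
time: 19.2
position: [0.5016, 0.0864, 0.0012]
tool_rot: [0.284, 0.959, 0.0, 0.0]
ft_force: [0.1, 0.9, -0.7]
grip_width: 0.0003
grip_force: 0.0
```

Call:
jog_arm(motion=[-0.03,0,0,0,0,0,1,0,0,0,0,0,0,1])

```text
time: 19.45
position: [0.5022, 0.0859, 0.0011]
tool_rot: [0.284, 0.959, 0.0, 0.0]
ft_force: [0.1, 0.3, 0.5]
grip_width: 0.0006
grip_force: 0.0
```

Call:
jog_arm(motion=[-0.03,0,0,0,0,0,1,0,0,0,0,0,0,1])

```text
time: 19.7
position: [0.5032, 0.0852, 0.0011]
tool_rot: [0.284, 0.959, -0.0, 0.0]
ft_force: [0.4, 0.6, -1.0]
grip_width: 0.0004
grip_force: 0.1
```

Call:
jog_arm(motion=[-0.03,0,0,0,0,0,1,0,0,0,0,0,0,1])

```text
time: 19.95
position: [0.504, 0.0846, 0.0011]
tool_rot: [0.284, 0.959, -0.0, -0.0]
ft_force: [-0.4, 0.8, 0.5]
grip_width: 0.0004
grip_force: 0.5
```

Call:
jog_arm(motion=[-0.03,0,0,0,0,0,1,0,0,0,0,0,0,1])

```text
time: 20.2
position: [0.504, 0.0844, 0.0011]
tool_rot: [0.284, 0.959, -0.0, -0.001]
ft_force: [-3.0, 3.2, 2.0]
grip_width: 0.0002
grip_force: 2.2
```

Contact at fixture x = -35.5, with the force along the channel, which is exactly the predicted home position. I'll make one firm nudge, then retreat and lift.

Call:
jog_arm(motion=[-0.03,0,0,0,0,0,1,0,0,0,0,0,0,1])

```text
time: 20.45
position: [0.504, 0.0842, 0.001]
tool_rot: [0.284, 0.959, -0.0, -0.002]
ft_force: [-4.2, 6.5, 3.8]
grip_width: 0.0004
grip_force: 3.3
```

Call:
jog_arm(motion=[0.3,0,0,0,0,0,1,0.4,0,-0.1,0,0,0,1,0.2,0,-0.6,0,0,0,1,0,0,-0.8,0,0,0,1,-0.3,0,-0.8,0,0,0,1,-0.5,0,-0.8,0,0,0,1,-0.6,0,-0.7,0,0,0,1,-0.5,0,-0.5,0,0,0,1,0,0,0,0,0,0,1])

```text
time: 21.58
position: [0.5418, 0.0609, 0.1748]
tool_rot: [0.285, 0.959, 0.0, 0.003]
ft_force: [-0.3, 1.0, 0.2]
grip_width: 0.0009
grip_force: 0.0
```

Run:
```python
from h import *
rep((-23.5,-41,70))
s=robot.get_obs();im=robot.camera('wrist');cv2.imwrite('pics/w6.png',im)
i=im.astype(int)
ref=cv2.cvtColor(im,cv2.COLOR_BGR2GRAY)
# column profile along channel centre in fixture coords
c=robot.calibration('wrist')
for y in(49,56):
  xs=np.arange(-60,0,2.)
  Rw=Rn.from_quat(s['tool_rot']).as_matrix();T=c['T_tool_cam'];Rc=(Rw@T[:3,:3]).T;tc=-Rc@(s['position']+Rw@T[:3,3])
  W=O+np.c_[xs,np.full(len(xs),y),np.full(len(xs),19)]/1000@Rf.T
  K=np.array([[c['fx'],0,c['cx']],[0,c['fy'],c['cy']],[0,0,1.]])
  uv=cv2.projectPoints(W,cv2.Rodrigues(Rc)[0],tc,K,c['dist_coeffs'])[0].reshape(-1,2)
  print(y,[(int(x),int(ref[int(round(v)),int(round(u))])) for x,(u,v) in zip(xs,uv) if 0<=u<640 and 0<=v<400],uv[[0,-1]])
```

```text
t 21.575 tcp [0.54177646 0.06089329 0.17479532] fix mm [  9.   48.2 174.8] F [-0.3  1.   0.2] w 0.0008641235811210372
turn/4deg [ 0.03472825  0.07599348 -0.01181393]
(-23.5, -41, 70) units [ 0.824 -2.236  2.61 ]
49 [(-60, 154), (-58, 154), (-56, 154), (-54, 156), (-52, 153), (-50, 154), (-48, 153), (-46, 153), (-44, 150), (-42, 151), (-40, 152), (-38, 149), (-36, 150), (-34, 149), (-32, 147), (-30, 152), (-28, 149), (-26, 154), (-24, 212), (-22, 204), (-20, 154), (-18, 101), (-16, 107), (-14, 104), (-12, 166), (-10, 243), (-8, 244), (-6, 240), (-4, 246), (-2, 244)] [[321.38301171 120.56319826]
 [321.42516419 173.52093781]]
56 [(-60, 157), (-58, 155), (-56, 154), (-54, 195), (-52, 168), (-50, 178), (-48, 153), (-46, 152), (-44, 153), (-42, 153), (-40, 154), (-38, 148), (-36, 150), (-34, 149), (-32, 134), (-30, 110), (-28, 105), (-26, 124), (-24, 211), (-22, 205), (-20, 202), (-18, 203), (-16, 202), (-14, 202), (-12, 201), (-10, 199), (-8, 203), (-6, 199), (-4, 197), (-2, 198)] [[327.85371851 120.55610086]
 [327.60026278 173.51275504]]
```

The plate's near end now reads x of about -25.5 in the wrist picture (home is -26), so it is home. Next, over the plunger: with the true tip offset, a tip at 69 mm means TCP 55 mm, and fully pressed means TCP 41 mm.

Call:
jog_arm(motion=[0.22,-0.56,0,0,0,0,1,0.2,-0.56,0.2,0,0,0,1,0.2,-0.56,0.4,0,0,0,1,0.2,-0.56,0.5,0,0,0,1,0,0,0.5,0,0,0,1,0,0,0.5,0,0,0,1,0,0,0.4,0,0,0,1,0,0,0.2,0,0,0,1,0,0,0,0,0,0,1])

```text
time: 22.75
position: [0.4619, 0.0049, 0.0643]
tool_rot: [0.284, 0.959, -0.0, -0.001]
ft_force: [0.4, 0.7, 0.1]
grip_width: 0.0005
grip_force: 0.0
```

```bash
python3 -c "
from h import *
rep((-24,-41,57),(-24,-41,40))"
```

```text
t 22.75 tcp [0.46186453 0.00490348 0.06434561] fix mm [-27.5 -42.3  64.3] F [0.4 0.7 0.1] w 0.0005218188865255004
turn/4deg [-0.0146412  -0.04027401  0.00924698]
(-24, -41, 57) units [-0.088  0.033  0.183]
(-24, -41, 40) units [-0.089  0.034  0.608]
```

Call:
jog_arm(motion=[-0.08,0.03,0.1,0,0,0,1,0,0,0.08,0,0,0,1,0,0,0.15,0,0,0,1,0,0,0.15,0,0,0,1,0,0,0.12,0,0,0,1,0,0,0,0,0,0,1])

```text
time: 23.5
position: [0.4674, 0.0034, 0.0417]
tool_rot: [0.284, 0.959, 0.0, 0.001]
ft_force: [0.1, 0.0, 8.4]
grip_width: 0.0003
grip_force: 4.2
```

```bash
python3 -c "
from h import *
rep((-24,-41,57),(-24,-41,40))"
```

```text
t 23.5 tcp [0.46741268 0.00337095 0.04169042] fix mm [-22.  -40.6  41.7] F [0.1 0.  8.4] w 0.0002881188198713382
turn/4deg [9.98568450e-03 2.35507797e-02 6.94902330e-05]
(-24, -41, 57) units [ 0.049 -0.01  -0.383]
(-24, -41, 40) units [ 0.05  -0.01   0.042]
```

Call:
jog_arm(motion=[0.04,0,0.06,0,0,0,1,0,0,0,0,0,0,1])

```text
time: 23.75
position: [0.4675, 0.0034, 0.0407]
tool_rot: [0.284, 0.959, -0.0, 0.003]
ft_force: [0.1, -2.1, 18.4]
grip_width: 0.0007
grip_force: 9.2
```

Call:
jog_arm(motion=[0,0,-0.2,0,0,0,1,0,0,-0.3,0,0,0,1,0,0,0,0,0,0,1,0,0,0,0,0,0,1,0,0,0,0,0,0,1])

```text
time: 24.38
position: [0.4649, 0.0045, 0.0583]
tool_rot: [0.284, 0.959, -0.0, -0.001]
ft_force: [-0.4, 0.0, -0.0]
grip_width: 0.0005
grip_force: 0.0
```

The hard stop is reached at TCP 40.8 mm (18 N). Press 1 is done and the plunger released. I'll repeat.

Call:
jog_arm(motion=[0,0,0.18,0,0,0,1,0,0,0.17,0,0,0,1,0,0,0.13,0,0,0,1,0,0,0,0,0,0,1])

```text
time: 24.88
position: [0.4656, 0.0044, 0.0407]
tool_rot: [0.284, 0.959, 0.0, 0.001]
ft_force: [-2.2, -0.0, 18.7]
grip_width: 0.0003
grip_force: 9.2
```

Call:
jog_arm(motion=[0,0,-0.2,0,0,0,1,0,0,-0.28,0,0,0,1,0,0,0,0,0,0,1,0,0,0,0,0,0,1,0,0,0,0,0,0,1,0,0,0.18,0,0,0,1,0,0,0.17,0,0,0,1,0,0,0.13,0,0,0,1,0,0,0,0,0,0,1])

```text
time: 26.0
position: [0.4658, 0.0043, 0.0407]
tool_rot: [0.284, 0.959, 0.0, 0.001]
ft_force: [-1.9, 0.3, 18.3]
grip_width: 0.0004
grip_force: 9.0
```

Call:
jog_arm(motion=[0,0,-0.2,0,0,0,1,0,0,-0.28,0,0,0,1,0,0,0,0,0,0,1,0,0,0,0,0,0,1,0,0,0,0,0,0,1,0,0,0.18,0,0,0,1,0,0,0.17,0,0,0,1,0,0,0.13,0,0,0,1,0,0,0,0,0,0,1])

```text
time: 27.12
position: [0.4657, 0.0043, 0.0407]
tool_rot: [0.284, 0.959, 0.0, 0.001]
ft_force: [-2.8, -0.2, 18.0]
grip_width: 0.0001
grip_force: 9.0
```

Call:
jog_arm(motion=[0,0,-0.2,0,0,0,1,0,0,-0.28,0,0,0,1,0,0,0,0,0,0,1,0,0,0,0,0,0,1,0,0,0,0,0,0,1,0,0,0.18,0,0,0,1,0,0,0.17,0,0,0,1,0,0,0.13,0,0,0,1,0,0,0,0,0,0,1])

```text
time: 28.25
position: [0.4657, 0.0043, 0.0407]
tool_rot: [0.284, 0.959, 0.0, 0.001]
ft_force: [-2.9, 0.9, 17.9]
grip_width: 0.0005
grip_force: 9.0
```

```bash
python3 -c "
from h import *
rep((-24,-41,57),(-24,-41,40))"
```

```text
t 28.25 tcp [0.46569221 0.00432056 0.04071126] fix mm [-24.  -40.7  40.7] F [-2.9  0.9 17.9] w 0.0005417924928132281
turn/4deg [0.00554598 0.01706159 0.0038179 ]
(-24, -41, 57) units [ 0.    -0.006 -0.407]
(-24, -41, 40) units [ 0.001 -0.007  0.018]
```

Five full presses are done. Two more for certainty (extra presses do nothing), then straight up and back to look.

Call:
jog_arm(motion=[0,0,-0.2,0,0,0,1,0,0,-0.28,0,0,0,1,0,0,0,0,0,0,1,0,0,0,0,0,0,1,0,0,0,0,0,0,1,0,0,0.18,0,0,0,1,0,0,0.17,0,0,0,1,0,0,0.13,0,0,0,1,0,0,0,0,0,0,1])

```text
time: 29.38
position: [0.4657, 0.0043, 0.0407]
tool_rot: [0.284, 0.959, 0.0, 0.001]
ft_force: [-2.1, 0.5, 17.6]
grip_width: 0.0003
grip_force: 9.0
```

Call:
jog_arm(motion=[0,0,-0.2,0,0,0,1,0,0,-0.28,0,0,0,1,0,0,0,0,0,0,1,0,0,0,0,0,0,1,0,0,0,0,0,0,1,0,0,0.18,0,0,0,1,0,0,0.17,0,0,0,1,0,0,0.13,0,0,0,1,0,0,0,0,0,0,1])

```text
time: 30.5
position: [0.4657, 0.0043, 0.0407]
tool_rot: [0.284, 0.959, 0.0, 0.001]
ft_force: [-1.5, 1.1, 18.2]
grip_width: 0.0003
grip_force: 9.0
```

Call:
jog_arm(motion=[0,0,-0.3,0,0,0,1,0,0,-0.6,0,0,0,1,0,0,-0.8,0,0,0,1,0,0,-0.8,0,0,0,1,-0.4,0,-0.8,0,0,0,1,-0.5,0,-0.5,0,0,0,1,-0.5,0,0,0,0,0,1,0,0,0,0,0,0,1])

```text
time: 31.5
position: [0.5131, -0.0268, 0.1913]
tool_rot: [0.285, 0.959, -0.0, 0.0]
ft_force: [-0.0, 0.4, 0.1]
grip_width: 0.0008
grip_force: 0.0
```

Run:
```python
from h import *
rep()
s=robot.get_obs();im=robot.camera('wrist');cv2.imwrite('pics/w7.png',im)
i=im.astype(int);m=(i[...,2]>150)&(i[...,1]<80)&(i[...,0]<80)
n,l,st,c=cv2.connectedComponentsWithStats(m.astype(np.uint8))
for k in range(1,n):
    if st[k,4]>8: print(c[k],st[k],[castw(s,[c[k]],z)[0].round(1) for z in(.0475,.0675)])
cv2.imwrite('pics/w7c.png',cv2.resize(im[100:240,220:420],None,fx=4,fy=4,interpolation=cv2.INTER_CUBIC))
```

```text
t 31.5 tcp [ 0.51314493 -0.02680357  0.19129421] fix mm [ 32.8 -41.  191.3] F [-0.   0.4  0.1] w 0.0007711788273359638
turn/4deg [ 0.00169486  0.00813073 -0.01027439]
[320.75       183.34615385] [317 180   8   8  52] [array([ 29.9, -41.2,  47.5]), array([ 25.7, -41.2,  67.5])]
```

View pics/w7c.png

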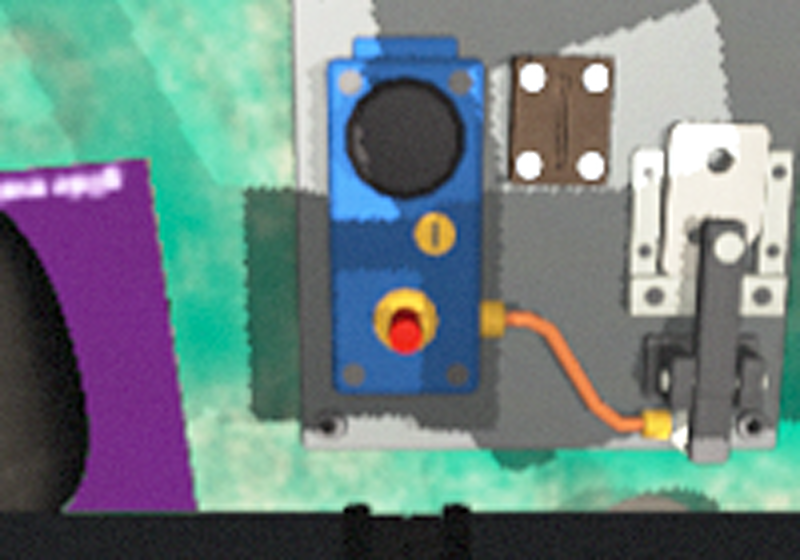

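The view shows the red pin standing out at crop (405,333); its ray fits a 67.5 mm top height at x = 25.7. The plate sits at the stop under the clamp, near edge at row 122 against the rails' start at 150. The plunger at (406,137) is up and the jaw insert is in place. I'm handing in.

```bash
python3 -c "
from rig import robot
print(robot.hand_in())"
```

```text
the job is handed in; nothing more can be done
None
```

I handed the job in at 31.5 s: the last wrist picture shows the plate home against the stop and clamped, the pin fully out after seven full presses, and the plunger back up; the hand-in returned no verdict.

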